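Set the bottle filler's gated selector to bottling

ROBOT

A 6-joint arm with a two-finger parallel gripper is mounted at the origin on the work surface. World frame = base frame: x ahead of the robot, y to its left, z up, the work surface at z = 0. Lengths are in m, angles in degrees, forces in N, time in s.
With the tool pointing down it reaches from about 0.4 to 0.925 m from the base axis. Payload 3.4 kg.
Tool frame: the origin (TCP) lies at the very end of the fingers, on their centre line; the grasp point (between the pads) lies 19 mm behind it; z points along the fingers, y is the line along which they close (so a half turn about z gives the same grasp; the last joint's range is limited). The gripper opens to 85 mm and grips with 20 to 120 N. Pads are 22 mm wide; open, the fingers measure 114 mm over their backs; the gripper's body (76 mm by 85 mm) begins 54 mm behind the grasp point. The pads swing forward as they close: fully open they stand 13 mm farther back than shut.
Start: joints at [-76.003, 17.578, 86.31, -0, 76.112, -4.211], TCP at [0.18, -0.546, 0.231] pointing down, gripper open.
Joint ranges: [-179.03, 179.03], [-60, 130.46], [8.19, 133.38], [-81.62, 261.62], [5.75, 156.47], [-153.77, 153.77]. Speed limits (degrees/s): [147.25, 147.25, 180, 180, 180, 180].

INTERFACE

Orientations are given as [roll, pitch, yaw] about the fixed x, y, z axes, in that order (R = Rz(yaw) Ry(pitch) Rx(roll)).
In Python, from plant import ctrl gives the robot as it stands.
- The arm moves only by the tool carry_out, never from a script. Its argument "plan" is a list of rows, each a list of 5 numbers: the gripper's target within -1 to 1 (shut at 1, half-way at 0, fully open at -1), then the shift along the tool's x, y, z in units of 500 mm (1.0 is 500 mm), then the turn about the tool's z in units of 180 degrees (1.0 is 180 degrees). A call has 1 to 12 rows; each row shifts and turns the commanded pose from where the row before left it, along the tool's axes as they then stand; what a row does not reach is not made up. A row lasts 1/10 s, in which the tool goes at most 50 mm and 8.59 degrees, less where a joint would pass 70% of its speed; a pose out of reach is approached as far as the arm can. A call with a number of a shift or a turn outside -1 to 1 is refused whole. A call with a gripper value outside its range is refused whole. The fingers move at their own pace and stop on an object; the grip force is fixed at half the most. Time passes only in rows, so rows that do not move let the fingers close. It gives the time, the measured TCP pose, the force, the opening and the grip force at its end, in the units of the state.
- ctrl.observe(): the state, without advancing time (a new reading comes with each control period).
- ctrl.get_image(name): name is "scene" or "side" or "wrist"; returns a dict with "color" (480x640x3 uint8, blue, green, red), "fx", "fy", "cx", "cy" (pixels), "view" (4x4, takes a point from world to camera coordinates); the wrist camera has in their place "tool_from_camera" (4x4, takes a point from camera to tool coordinates, whose origin is the TCP and whose axes are the flange's). Camera axes: x right, y down, z forward; pixel columns grow to the right and rows downward; lengths in m; the calibration is good to about 2 mm. A picture is of the moment at which its call begins: read the wrist's pose just before it. There is no depth.
- ctrl.sign_off(): hands the job in; it is judged then, once.
The state is a dict: "time_s": time; "joint_positions": joint angles; "dq": joint speeds; "tau": joint torques, N m; "position": TCP position; "eef_rot": TCP orientation; "ft_force": force on the tool from outside, world axes, zero at the start; "moment": the same for the moment, N m; "width": finger opening in m; "gripper_force": force on a finger pad.
Only numpy, scipy, OpenCV 4.12 (cv2) and the standard library are available. Lean on these libraries where they do the work, as an engineer would, in place of code of your own. Each camera call takes 0.05 s, during which the arm holds its last target. There are 200 camera calls.

TASK

Set the bottle filler to bottling: push its selector lever out of the park slot, along the gate and fully home into the slot marked by the bottle-shaped badge, without pushing it into any other marked slot. Push the knob gently with a fingertip or the side of the fingers: do not grip the lever or force it. Leave the bottle, bung, corks, cup, tub and jug where they stand.

Things in the scene. Friction and masses are not known exactly. Their poses are not given: they have to be found in the camera images.
- filler: the bench bottle filler, white plastic and steel, fixed to the counter. Gate housing 240 x 240 mm with a flat steel deck 100 mm above the counter; origin on the counter under the gate's centre. At yaw 0: x away from the robot, along the slots; y to the left, across the lanes; z up. The spout column, 440 mm tall, stands 310 mm to +y of the gate's centre
- gate_center (a point): centre of the gate cut in the deck (axes as the filler's): a cross channel along y and five slots along x: at y = -28 and +28 mm one each way (+x and -x), and at y = 0 the unmarked park slot, to -x only. All 20 mm wide for a 12 mm stem, so the knob has about 9 mm of play to either side; its edges are hard stops with slightly rounded corners
- lever: the selector lever: a 12 mm steel stem with a black knob. Origin at its pivot, 20 mm above the counter under the gate's centre; z runs up the stem. It tilts both ways about the pivot as far as the gate lets it and stays where it is left; about 3 to 4 N at the knob moves it. It starts somewhere in the park slot, between about half and fully in
- knob_center (a point): centre of the lever's knob, a black ball 40 mm across, 190 mm up the stem: 210 mm above the counter when upright, 12 to 22 mm lower in the slots. In filler x, y the knob is at (0, -63..63) mm in the channel, (-63, 0) fully in the park slot and about (+-60, +-60) fully home in a corner slot, straight above that corner's badge
- badge_bottle: black badge raised 5 mm on the deck: a bottle from the side, 26 mm wide, 64 mm long, neck to the filler's +y. It marks the slot at its corner of the gate; origin at the middle of its underside, 60 mm from the gate's centre in filler x and in y. Which badge is at which corner changes from run to run
- badge_square: black badge raised 5 mm on the deck: a 38 mm square. It marks the slot at its corner of the gate; origin at the middle of its underside, 60 mm from the gate's centre in filler x and in y. Which badge is at which corner changes from run to run
- badge_cross: black badge raised 5 mm on the deck: a plus sign 44 mm across, arms 12 mm wide. It marks the slot at its corner of the gate; origin at the middle of its underside, 60 mm from the gate's centre in filler x and in y. Which badge is at which corner changes from run to run
- badge_ring: black badge raised 5 mm on the deck: a ring, 44 mm outside, 26 mm inside. It marks the slot at its corner of the gate; origin at the middle of its underside, 60 mm from the gate's centre in filler x and in y. Which badge is at which corner changes from run to run
- bottle_spout: bystander: empty green wine bottle, 74 mm across, 298 mm tall, standing on the drip grid under the spout; origin under its centre
- bung: bystander: black rubber bung, 32 mm across, 30 mm tall, standing on the deck beyond the gate; origin under its centre
- tasting_cup: bystander: white tasting cup, 68 mm across, 85 mm tall, on the counter on the side of the filler away from the spout; origin under its centre
- cork_tub: bystander: open grey tub of corks, 130 x 100 x 60 mm, on the counter behind the filler; origin under its centre
- cork_a: bystander: cork, 24 mm across, 45 mm tall, standing on the counter in front of the filler; origin under its centre
- cork_b: bystander: cork, 24 mm across, 45 mm tall, standing beside the filler; origin under its centre
- jug: bystander: white jug with a side handle, 116 mm across, 190 mm tall, on the counter to the robot's right; origin under its centre

How it is judged:
By the outcome, as a careful person would: the job done as asked, in the order asked, and still so for the second after the job is handed in, with the robot touching nothing.
It also fails if it takes over 58 s, if anything falls off the work surface, if the arm or the gripper's body presses on something with over 40 N, if the wrist force passes 120 N, or if a joint passes its speed limit or range.

## Working session

There is one attempt and no reset: what is moved stays moved. The work goes in short steps, Python scripts to look and compute and a tool call to move; the robot and the scene stay as the last step left them, time stands still between calls to the robot, and variables do not carry over. Pictures are saved under pics/ and viewed, at most 10 in all, crops included, and the job is handed in when it is done.

Besides the shell and the picture viewer there is one more tool, called as a command line: name --pt "numbers of a row" for each row, then --argument value for the rest. carry_out: Moves the arm, as the interface text tells. Its arguments: {"type":"object","properties":{"plan":{"type":"array","items":{"type":"array","items":{"type":"number"}}}},"required":["plan"]}

```bash
mkdir -p pics; python3 - <<'E'
from plant import ctrl
import cv2,json,numpy as np
print(ctrl.observe())
for n in("scene","side"):
    d=ctrl.get_image(n);cv2.imwrite(f"pics/{n}0.png",d["color"])
    json.dump({k:(np.array(v).tolist()) for k,v in d.items() if k!="color"},open(n+".json","w"))
    V=np.array(d["view"]);print(n,d["fx"],-V[:3,:3].T@V[:3,3],V[2,:3])
E
```

```text
{'time_s': 0.0, 'joint_positions': array([-7.60022213e+01,  1.76212209e+01,  8.63850811e+01, -8.43795392e-04,
        7.61097385e+01, -4.21160743e+00]), 'dq': array([ 0.01083054, -0.03718329,  0.07680964, -0.01688428,  0.10139986,
       -0.05201788]), 'tau': array([-3.51177650e-04, -4.57551777e+01, -2.51914126e+01, -1.62675019e-04,
        1.34491190e-02,  2.26626526e-06]), 'position': array([ 0.17947929, -0.54552938,  0.23038358]), 'eef_rot': array([-1.79884213e+02, -7.70553912e-03,  1.82095817e+01]), 'ft_force': array([0.03484976, 0.13454955, 0.47619156]), 'moment': array([0.03184764, 0.0402365 , 0.0141404 ]), 'gripper_force': 0.0, 'width': 0.08523901286450153}
scene 547.3777518549148 [ 1.30502817 -0.02968072  1.00431414] [-0.62526264  0.00094022 -0.78041383]
side 529.6780637452944 [ 0.39309851 -0.88685007  0.87080247] [ 0.16217115  0.75607787 -0.63407159]
```

View pics/scene0.png

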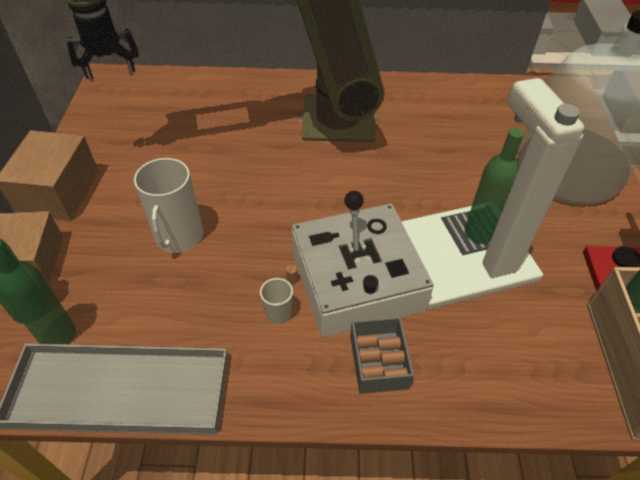

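View pics/side0.png

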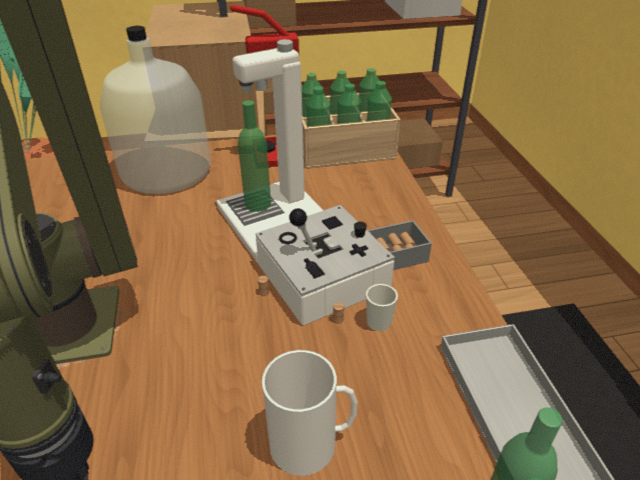

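```bash
cat > h.py <<'E'
import json,cv2,numpy as np
from scipy.optimize import least_squares
C={n:json.load(open(n+".json")) for n in("scene","side")}
def proj(n,P):
    c=C[n];V=np.array(c["view"]);p=np.atleast_2d(P)@V[:3,:3].T+V[:3,3]
    return np.c_[c["fx"]*p[:,0]/p[:,2]+c["cx"],c["fy"]*p[:,1]/p[:,2]+c["cy"]]
def blob(img,seed,th=60):
    m=(img.max(2)<th).astype(np.uint8)
    n,l,s,c=cv2.connectedComponentsWithStats(m)
    u,v=seed;k=l[v-6:v+7,u-6:u+7];k=k[k>0]
    i=np.bincount(k).argmax();return c[i],s[i]
def tri(obs,x0):
    return least_squares(lambda P:np.concatenate([proj(n,P)[0]-o for n,o in obs.items()]),x0)
def F(x,y,yaw,L):
    c,s=np.cos(yaw),np.sin(yaw);L=np.atleast_2d(L)
    return np.c_[x+c*L[:,0]-s*L[:,1],y+s*L[:,0]+c*L[:,1],L[:,2]]
E
python3 - <<'E'
from h import *
I={n:cv2.imread(f"pics/{n}0.png") for n in C}
S={"scene":dict(bottle=(322,239),ring=(370,227),cross=(342,282),square=(397,268),knob=(354,200)),
"side":dict(bottle=(315,268),ring=(281,238),cross=(358,250),square=(332,223),knob=(298,217))}
L=dict(bottle=(-.06,-.06,.105),ring=(-.06,.06,.105),cross=(.06,-.06,.105),square=(.06,.06,.105))
O={}
for n in C:
    for k,s in S[n].items():
        c,st=blob(I[n],s);O[n,k]=c;print(n,k,c.round(1),st)
def r(p,ns=C):
    return np.concatenate([proj(n,F(*p,L[k]))[0]-O[n,k] for n in ns for k in ("bottle","cross","square")])
q=least_squares(r,[.75,0,0],loss="soft_l1");print(q.x,np.degrees(q.x[2]),r(q.x).round(1))
K=tri({n:O[n,"knob"] for n in C},[.7,0,.2]);print("knob",K.x,K.fun)
d=K.x[:2]-q.x[:2];c,s=np.cos(q.x[2]),np.sin(q.x[2]);print("knob local",c*d[0]+s*d[1],-s*d[0]+c*d[1])
for n in C: print(n,"scene check",proj(n,F(*q.x,[(0,0,.1)])))
E
```

```text
scene bottle [322.  237.9] [310 233  28  12 210]
scene ring [376.4 225.9] [367 219  19  15 112]
scene cross [341.4 280.9] [332 273  20  17 159]
scene square [396.6 267.8] [386 260  22  17 252]
scene knob [353.5 200.2] [345 191  18  19 260]
side bottle [313.3 268.6] [305 259  19  19 179]
side ring [287.4 237.8] [280 232  16  12  75]
side cross [358.3 249.8] [350 245  17  11 104]
side square [331.7 222.3] [323 217  19  12 139]
side knob [297.7 217.3] [290 209  16  18 218]
[0.58478927 0.04140416 0.33504187] 19.19648534663123 [ 0.6 -0.3 -0.6  0.2 -0.8 -0.9  0.1 -1.3  0.9 -0.6 -0.3 -0.1]
knob [0.52610392 0.02616245 0.19962941] [-0.10099089  0.15055514 -0.13166733 -0.13916741]
knob local -0.06043384225459313 0.004902034846841265
scene scene check [[358.26803026 253.48565893]]
side scene check [[322.91565431 245.26755247]]
```

carry_out --pt "1 0.02 0 -0.06 -0.0055" --pt "1 0.07 -0.05 0 0" --pt "1 0.07 -0.05 0 0" --pt "1 0.07 -0.05 0 0" --pt "1 0.07 -0.05 0 0" --pt "1 0.07 -0.05 0 0" --pt "1 0.07 -0.05 0 0" --pt "1 0.06 -0.07 0 0" --pt "1 0.06 -0.07 0 0" --pt "1 0.06 -0.07 0 0" --pt "1 0.06 -0.07 0 0" --pt "1 0 0 0 0"

```text
time_s: 1.3
position: [0.4063, -0.1555, 0.261]
eef_rot: [-179.8, -0.1, 19.6]
ft_force: [0.3, -1.1, 0.4]
width: 0.0002
gripper_force: 0.0
```

```bash
cat >> h.py <<'E'
P=(.5848,.0414,np.radians(19.2))
def loc(w):
    c,s=np.cos(P[2]),np.sin(P[2]);dx,dy=w[0]-P[0],w[1]-P[1];return np.round([1e3*(c*dx+s*dy),1e3*(-s*dx+c*dy),1e3*w[2]],1)
def knob(ctrl,tag,seeds=None):
    "triangulate knob: dark blob of right size nearest prediction is checked by eye"
    obs={}
    for n in C:
        im=ctrl.get_image(n)["color"];cv2.imwrite(f"pics/{n}_{tag}.png",im)
        if seeds: obs[n]=blob(im,seeds[n])[0]
    if seeds:
        K=tri(obs,[.58,.04,.2]);print("knob",loc(K.x),K.fun.round(1))
E
cat > st.py <<'E'
from h import *
from plant import ctrl
o=ctrl.observe();print(o["time_s"],loc(o["position"]),o["eef_rot"].round(1),o["ft_force"].round(1),o["width"])
E
python3 st.py
```

```text
1.3 [-233.3 -127.2  261. ] [-1.798e+02 -1.000e-01  1.960e+01] [ 0.3 -1.1  0.4] 0.00018440058716712526
```

carry_out --pt "1 0.05 -0.065 0 0.001" --pt "1 0.05 -0.065 0 0" --pt "1 0.05 -0.065 0 0" --pt "1 0.05 -0.065 0 0" --pt "1 0 0 0.06 0" --pt "1 0 0 0.06 0" --pt "1 0 0 0.045 0" --pt "1 0 0 0 0"

```text
time_s: 2.1
position: [0.4545, -0.0054, 0.1758]
eef_rot: [-179.8, 0.4, 19.0]
ft_force: [-1.1, -0.5, -0.1]
width: 0.0003
gripper_force: 0.0
```

```bash
python3 st.py; python3 - <<'E'
from h import *
from plant import ctrl
knob(ctrl,"1")
I=[cv2.imread(f"pics/{n}_1.png")[120:320,220:460] for n in C]
cv2.imwrite("pics/v1.png",cv2.resize(np.vstack(I),None,fx=1.5,fy=1.5))
E
```

```text
2.1 [-138.4   -1.3  175.8] [-179.8    0.4   19. ] [-1.1 -0.5 -0.1] 0.0002565031120486355
```

View pics/v1.png

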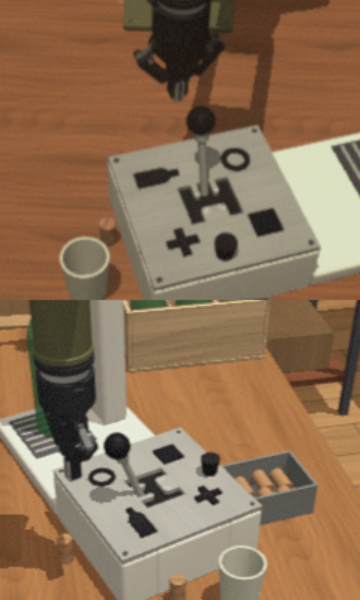

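carry_out --pt "1 0.04 -0.005 0 0" --pt "1 0.04 0 0 0" --pt "1 0.02 0 0 0" --pt "1 0.02 0 0 0" --pt "1 0.02 0 0 0" --pt "1 0.02 0 0 0" --pt "1 0.02 0 0 0" --pt "1 0.015 0 0 0" --pt "1 0 0 0 0"

```text
time_s: 3.1
position: [0.5505, 0.0293, 0.1789]
eef_rot: [180.0, -0.1, 19.0]
ft_force: [-1.8, -0.7, 1.5]
width: 0.0001
gripper_force: 0.9
```

```bash
python3 st.py
```

```text
3.1 [-36.4  -0.2 178.9] [ 1.8e+02 -1.0e-01  1.9e+01] [-1.8 -0.7  1.5] 0.0001347765569866665
```

Look before continuing.

```bash
python3 - <<'E'
from h import *
from plant import ctrl
knob(ctrl,"2")
I=[cv2.imread(f"pics/{n}_2.png")[y:y+130,x:x+180] for n,x,y in (("scene",280,170),("side",230,170))]
cv2.imwrite("pics/v2.png",cv2.resize(np.vstack(I),None,fx=2.2,fy=2.2))
for x in(-10,0,10):
  W=F(*P,[(x/1e3,0,.208)]); print(x,[proj(n,W).round(1) for n in C])
E
```

```text
-10 [array([[360. , 215.6]]), array([[318.9, 208.1]])]
0 [array([[361.8, 219.2]]), array([[322.9, 206.8]])]
10 [array([[363.6, 222.9]]), array([[326.8, 205.4]])]
```

View pics/v2.png

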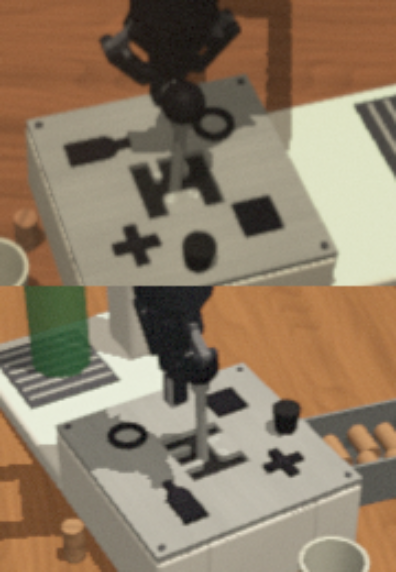

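carry_out --pt "1 0.008 0 0 0" --pt "1 0 0 0 0" --pt "1 -0.05 0 0 0" --pt "1 -0.07 0 0 0" --pt "1 0 -0.055 0 0" --pt "1 0 -0.055 0 0" --pt "1 0 -0.055 0 0" --pt "1 0 0 0 0"

```text
time_s: 4.0
position: [0.4682, 0.0911, 0.1789]
eef_rot: [-179.9, -0.1, 19.1]
ft_force: [0.4, -0.3, -0.0]
width: 0.0
gripper_force: 0.0
```

carry_out --pt "1 0 0 0 0.0455" --pt "1 0 0 0 0.0455" --pt "1 0 0 0 0.0455" --pt "1 0 0 0 0.0455" --pt "1 0 0 0 0.0455" --pt "1 0 0 0 0.0455" --pt "1 0 0 0 0.0455" --pt "1 0 0 0 0.0455" --pt "1 0 0 0 0.0455" --pt "1 0 0 0 0.0455" --pt "1 0 0 0 0.0455" --pt "1 0 0 0 0"

```text
time_s: 5.2
position: [0.4686, 0.0445, 0.1754]
eef_rot: [-178.4, 3.4, -68.2]
ft_force: [0.2, 0.3, -0.8]
width: 0.0001
gripper_force: 0.0
```

```bash
python3 st.py; python3 - <<'E'
from h import *
from plant import ctrl
knob(ctrl,"3",dict(scene=(362,219),side=(323,206)))
E
```

```text
5.2 [-108.8   41.2  175.4] [-178.4    3.4  -68.2] [ 0.2  0.3 -0.8] 0.00010258671765935685
knob [  1.2  10.1 205.3] [-0.1  0.1 -0.1 -0.1]
```

carry_out --pt "1 0 0 0 0" --pt "1 0 0 0 0" --pt "1 0 0 0 0"

```text
time_s: 5.6
position: [0.4681, 0.0486, 0.1757]
eef_rot: [-178.4, 3.5, -67.8]
ft_force: [0.2, -0.1, 0.3]
width: 0.0003
gripper_force: 0.0
```

```bash
python3 st.py; python3 -c "
from plant import ctrl;print(ctrl.observe()['joint_positions'].round(1))"
```

```text
5.6 [-107.8   45.1  175.7] [-178.4    3.5  -67.8] [ 0.2 -0.1  0.3] 0.0002903736225304398
[ -2.3  12.2 103.3   4.3  64.5 153.7]
```

carry_out --pt "1 0 0 0 -0.0455" --pt "1 0 0 0 -0.0455" --pt "1 0 0 0 -0.0455" --pt "1 0 0 0 -0.0455" --pt "1 0 0 0 -0.0455" --pt "1 0 0 0 -0.0455" --pt "1 0 0 0 -0.0455" --pt "1 0 0 0 -0.0455" --pt "1 0 0 0 -0.0455" --pt "1 0 0 0 -0.0455" --pt "1 0 0 0 -0.0455" --pt "1 0 0 0 -0.0455"

```text
time_s: 6.8
position: [0.4681, 0.0485, 0.1757]
eef_rot: [-176.8, -2.1, 30.7]
ft_force: [-0.4, -0.7, -0.7]
width: -0.0002
gripper_force: 0.0
```

carry_out --pt "1 0 0 0 -0.0455" --pt "1 0 0 0 -0.0455" --pt "1 0 0 0 -0.0455" --pt "1 0 0 0 -0.0455" --pt "1 0 0 0 -0.0455" --pt "1 0 0 0 -0.0455" --pt "1 0 0 0 -0.0455" --pt "1 0 0 0 -0.0455" --pt "1 0 0 0 -0.0455" --pt "1 0 0 0 0" --pt "1 0 0 0 0"

```text
time_s: 7.9
position: [0.468, 0.0483, 0.1757]
eef_rot: [178.9, -3.7, 104.0]
ft_force: [0.3, 0.1, -0.2]
width: 0.0004
gripper_force: 0.0
```

```bash
python3 st.py; python3 -c "
from plant import ctrl;print(ctrl.observe()['joint_positions'].round(1))"
```

```text
7.9 [-108.    44.9  175.7] [178.9  -3.7 104. ] [ 0.3  0.1 -0.2] 0.00036170612209838386
[ -2.3  12.2 103.3   4.3  64.5 -18.1]
```

carry_out --pt "1 0.05 0 0 -0.029" --pt "1 0.04 0 0 0" --pt "1 0 0.06 0 0" --pt "1 0 0.06 0 0" --pt "1 0 0.05 0 0" --pt "1 0 0.04 0 0" --pt "1 0 0 0 0"

```text
time_s: 8.6
position: [0.5575, 0.1264, 0.1812]
eef_rot: [178.4, -3.6, 109.2]
ft_force: [-0.3, -0.3, -0.2]
width: -0.0001
gripper_force: 0.0
```

```bash
python3 st.py; python3 - <<'E'
from h import *
from plant import ctrl
knob(ctrl,"4",dict(scene=(362,219),side=(323,206)))
I=[cv2.imread(f"pics/{n}_4.png")[y:y+130,x:x+180] for n,x,y in (("scene",290,170),("side",230,170))]
cv2.imwrite("pics/v4.png",cv2.resize(np.vstack(I),None,fx=2.2,fy=2.2))
E
```

```text
8.6 [  2.2  89.3 181.2] [178.4  -3.6 109.2] [-0.3 -0.3 -0.2] -0.00012836804962343136
knob [  1.4  10.4 204.7] [-0.   0.1 -0.1 -0.1]
```

View pics/v4.png

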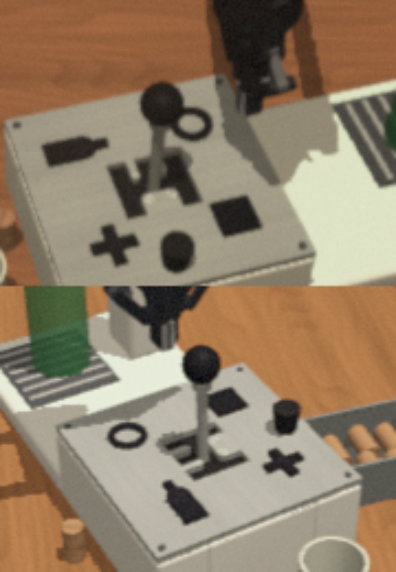

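carry_out --pt "1 -0.035 0 0 0" --pt "1 -0.035 0 0 0" --pt "1 -0.02 0 0 0" --pt "1 -0.02 0 0 0" --pt "1 -0.02 0 0 0" --pt "1 -0.02 0 0 0" --pt "1 -0.02 0 0 0" --pt "1 -0.02 0 0 0" --pt "1 -0.02 0 0 0" --pt "1 -0.01 0 0 0" --pt "1 0 0 0 0"

```text
time_s: 9.8
position: [0.5908, 0.0209, 0.1736]
eef_rot: [178.6, -3.6, 109.3]
ft_force: [-1.6, 0.4, -1.2]
width: 0.0
gripper_force: 0.7
```

```bash
python3 st.py
```

```text
9.8 [ -1.  -21.3 173.6] [178.6  -3.6 109.3] [-1.6  0.4 -1.2] 3.974324128233978e-05
```

carry_out --pt "1 -0.01 0 0 0" --pt "1 -0.008 0 0 0" --pt "1 0 0 0 0"

```text
time_s: 10.1
position: [0.5941, 0.0131, 0.1736]
eef_rot: [178.6, -3.6, 109.3]
ft_force: [-1.4, 2.3, -2.1]
width: 0.0001
gripper_force: 1.0
```

```bash
python3 st.py; python3 - <<'E'
from h import *
from plant import ctrl
knob(ctrl,"5")
I=[cv2.imread(f"pics/{n}_5.png")[y:y+130,x:x+180] for n,x,y in (("scene",270,170),("side",230,170))]
cv2.imwrite("pics/v5.png",cv2.resize(np.vstack(I),None,fx=2.2,fy=2.2))
for x in(0,10):
  W=F(*P,[(x/1e3,-.06,.2)]); print(x,[proj(n,W).round(1) for n in C])
E
```

```text
10.1 [ -0.6 -29.8 173.6] [178.6  -3.6 109.3] [-1.4  2.3 -2.1] 0.00014793585484516896
0 [array([[332.6, 228.8]]), array([[337.5, 223.9]])]
10 [array([[334.3, 232.5]]), array([[341.5, 222.4]])]
```

View pics/v5.png

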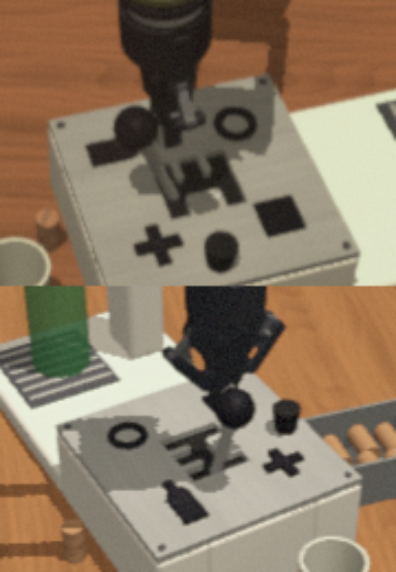

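carry_out --pt "1 0.05 0 0 0" --pt "1 0.07 0 0 0" --pt "1 0 0.05 0 0" --pt "1 0 0.06 0 0" --pt "1 0 0.02 0 0.03" --pt "1 0 0 0 0.045" --pt "1 0 0 0 0.045" --pt "1 0 0 0 0.045" --pt "1 0 0 0 0.045" --pt "1 0 0 0 0.045" --pt "1 0 0 0 0.045"

```text
time_s: 11.3
position: [0.6364, 0.0909, 0.1798]
eef_rot: [-178.1, -3.3, 54.9]
ft_force: [-0.5, 0.9, -0.3]
width: -0.0001
gripper_force: 0.0
```

carry_out --pt "1 0 0 0 0.045" --pt "1 0 0 0 0.045" --pt "1 0 0 0 0.045" --pt "1 0 0 0 0.045" --pt "1 0 0 0 0.02" --pt "1 0 0 0 0"

```text
time_s: 11.9
position: [0.6363, 0.0909, 0.1798]
eef_rot: [-176.5, -1.5, 19.2]
ft_force: [0.2, -0.8, -0.1]
width: 0.0
gripper_force: 0.0
```

```bash
python3 st.py; python3 - <<'E'
from h import *
from plant import ctrl
knob(ctrl,"6",dict(scene=(332,229),side=(338,225)))
E
```

```text
11.9 [ 64.9  29.9 179.8] [-176.5   -1.5   19.2] [ 0.2 -0.8 -0.1] 3.8165184656551285e-05
knob [ -4.2 -66.1 196.4] [ 2.1 -2.8  2.7  2.6]
```

carry_out --pt "1 0 0.06 0 0" --pt "1 0 0.06 0 0" --pt "1 0 0.063 0 0" --pt "1 -0.03 0 0 0" --pt "1 -0.03 0 0 0" --pt "1 -0.02 0 0 0" --pt "1 -0.02 0 0 0" --pt "1 -0.02 0 0 0" --pt "1 -0.02 0 0 0" --pt "1 -0.02 0 0 0" --pt "1 -0.01 0 0 0" --pt "1 0 0 0 0"

```text
time_s: 13.2
position: [0.5838, -0.023, 0.1708]
eef_rot: [-176.4, -1.3, 19.2]
ft_force: [1.7, 0.7, 0.0]
width: -0.0003
gripper_force: 0.8
```

```bash
python3 st.py
```

```text
13.2 [-22.1 -60.5 170.8] [-176.4   -1.3   19.2] [1.7 0.7 0. ] -0.0002736603198388769
```

carry_out --pt "1 -0.008 0 0 0" --pt "1 -0.006 0 0 0" --pt "1 0 0 0 0"

```text
time_s: 13.5
position: [0.5783, -0.0253, 0.1708]
eef_rot: [-176.4, -1.4, 19.2]
ft_force: [1.9, 0.9, -1.5]
width: -0.0004
gripper_force: 1.1
```

carry_out --pt "1 -0.006 0 0 0" --pt "1 0 0 0 0"

```text
time_s: 13.7
position: [0.5757, -0.0263, 0.1709]
eef_rot: [-176.4, -1.4, 19.2]
ft_force: [2.9, 1.0, -2.1]
width: -0.0003
gripper_force: 1.4
```

```bash
python3 st.py
```

```text
13.7 [-30.8 -60.9 170.9] [-176.4   -1.4   19.2] [ 2.9  1.  -2.1] -0.00028138985325194187
```

carry_out --pt "1 -0.004 0 0 0" --pt "1 0 0 0 0"

```text
time_s: 13.9
position: [0.5747, -0.0266, 0.1709]
eef_rot: [-176.4, -1.5, 19.2]
ft_force: [5.0, 2.2, -4.3]
width: 0.0001
gripper_force: 2.5
```

carry_out --pt "1 -0.004 0 0 0" --pt "1 0 0 0 0"

```text
time_s: 14.1
position: [0.5741, -0.0267, 0.1709]
eef_rot: [-176.4, -1.7, 19.2]
ft_force: [7.8, 3.1, -5.8]
width: -0.0
gripper_force: 4.1
```

Force is rising at the stop: the lever is home. Back off in +x, then up, and check.

carry_out --pt "1 0.03 0 0 0" --pt "1 0.07 0 0 0" --pt "1 0.07 0 0 0" --pt "1 0 0 -0.08 0" --pt "1 0 0 -0.08 0" --pt "1 0 -0.08 -0.04 0" --pt "1 0 -0.08 0 0" --pt "1 0 -0.08 0 0" --pt "1 0 0 0 0"

```text
time_s: 15.0
position: [0.6095, 0.1106, 0.2812]
eef_rot: [-176.3, -1.4, 19.5]
ft_force: [0.4, -0.2, -0.8]
width: 0.0001
gripper_force: 0.0
```

```bash
python3 st.py; python3 - <<'E'
from h import *
from plant import ctrl
knob(ctrl,"7")
I=[cv2.imread(f"pics/{n}_7.png")[y:y+130,x:x+180] for n,x,y in (("scene",260,170),("side",230,170))]
cv2.imwrite("pics/v7.png",cv2.resize(np.vstack(I),None,fx=2.2,fy=2.2))
W=F(*P,[(-.06,-.06,.193)]); print([proj(n,W).round(1) for n in C])
E
```

```text
15.0 [ 46.1  57.3 281.2] [-176.3   -1.4   19.5] [ 0.4 -0.2 -0.8] 0.00011602567828184105
[array([[323.1, 209.6]]), array([[312.9, 235.5]])]
```

View pics/v7.png

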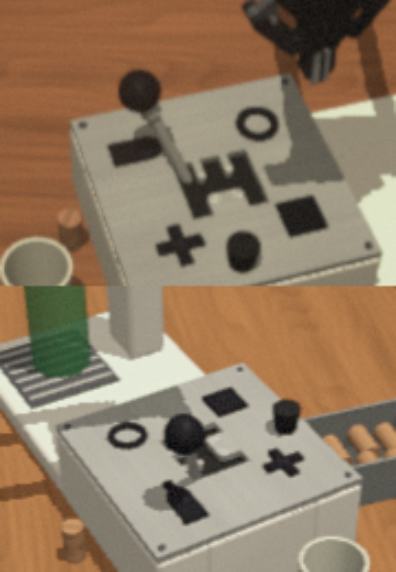

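```bash
python3 -c "
from plant import ctrl;print(ctrl.sign_off())"
```

```text
the job is handed in; nothing more can be done
None
```

The selector lever is fully home in the bottle-badge slot: the force rose against the end stop, and the last pictures show the knob over that badge. The job was handed in at about 15 s, with the arm clear, no other marked slot entered and no sign of contact with anything but the knob.

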